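Refill the sprung lace dispenser and close its drawer

ROBOT

A 6-joint arm with a two-finger parallel gripper is mounted at the origin on the work surface. World frame = base frame: x ahead of the robot, y to its left, z up, the work surface at z = 0. Lengths are in m, angles in degrees, forces in N, time in s.
With the tool pointing down it reaches from about 0.35 to 0.875 m from the base axis. Payload 4.2 kg.
Tool frame: the origin (TCP) lies where the fingers leave the gripper's body, on its centre line; the fingertips stand 73 mm ahead of it and the grasp point (between the pads) lies 54 mm ahead of it (manip.nose_length is the distance from the TCP to the fingertips, in m); z points along the fingers, y is the direction in which the jaws open and shut (so a half turn about z gives the same grasp; the last joint's range is limited). The gripper opens to 85 mm and grips with 20 to 120 N. Pads are 22 mm wide; open, the fingers measure 114 mm over their backs; the gripper's body (76 mm by 85 mm) begins 54 mm behind the grasp point. The pads swing forward as they close: fully open they stand 13 mm farther back than shut.
Start: joints at [-48.61, 22.042, 0.453, 0, -68.411, -14.817], TCP at [0.28, -0.559, 0.304] pointing down, gripper open.
Joint ranges: [-179.83, 179.83], [-69.29, 118.12], [-61.27, 80.66], [-181.25, 117.63], [-171.15, -9.14], [-177.46, 177.46]. Speed limits (degrees/s): [159.86, 159.86, 180, 180, 180, 180].

INTERFACE

Orientations are given as [roll, pitch, yaw] about the fixed x, y, z axes, in that order (R = Rz(yaw) Ry(pitch) Rx(roll)).
In Python, from station import manip gives the robot as it stands.
- The arm moves only by the tool servo_tool, never from a script. Its argument "moves" is a list of rows, each a list of 7 numbers: the shift along the tool's x, y, z in m, then the turn, a rotation vector about the tool's x, y, z in rad, then the closure, from 0 (fully open) to 1 (shut). In form: [[dx, dy, dz, wx, wy, wz, gripper], ...]. A call has 1 to 12 rows; each row is the pose to reach, as a shift and turn from the pose commanded when the call began, along the tool's axes at that moment; what a row does not reach only later rows make up. A row lasts 1/8 s, in which the tool goes at most 62.5 mm and 10.7 degrees, less where a joint would pass 70% of its speed; a pose out of reach is approached as far as the arm can. A call with a gripper value outside its range is refused whole. The fingers move at their own pace and stop on an object; the grip force is fixed at half the most. Time passes only in rows, so rows that repeat a pose let the fingers close. It gives the time, the measured TCP pose, the force and the opening at its end, in the units of the state.
- manip.get_state(): the state, without advancing time (a new reading comes with each control period).
- manip.snapshot(name): name is "side" or "top" or "wrist"; returns (picture, depth): 400x640x3 uint8, red, green, blue; 400x640 float32, m along the optical axis (not along the pixel's ray), 0 where there is no reading.
- manip.get_calibration(name): a dict with "K" (3x3 intrinsics, pixels), "D" ([k1, k2, p1, p2, k3] as OpenCV has them; the pictures are not rectified), "R" (3x3) and "t" (3): a world point X has camera coordinates R X + t; the wrist camera has in their place "tool_from_camera" (4x4, takes a point from camera to tool coordinates, whose origin is the TCP and whose axes are the flange's). Camera axes: x right, y down, z forward; pixel columns grow to the right and rows downward; lengths in m; the calibration is good to about 2 mm. A picture is of the moment at which its call begins: read the wrist's pose just before it. get_calibration takes no time and is no camera call.
- manip.job_done(): hands the job in, once; it reports no verdict.
The state is a dict: "t": time; "joints": joint angles; "qvel": joint speeds; "effort": joint torques, N m; "eef_pos": TCP position; "orientation": TCP orientation; "force": force on the tool from outside, world axes, zero at the start; "ft_torque": the same for the moment, N m; "opening": finger opening in m.
Only numpy, scipy, OpenCV 4.12 (cv2) and the standard library are available. Lean on these libraries where they do the work, as an engineer would, in place of code of your own. Each camera call takes 0.05 s, during which the arm holds its last target. There are 200 camera calls.

TASK

Someone has parked the pin tin on the sprung platform of the lace dispenser: take it out and stand it on the cork mat. Load every reel of lace from the table flat onto the platform, one on top of another between the four posts, and then push the drawer fully home until it catches. Leave the jar, the scissors and the cup where they are.

Things in the scene. Friction and masses are not known exactly. Their poses are not given: they have to be found in the camera images.
- reel1: a reel of lace, lying flat: wooden flanges of 64 mm diameter round a wound grey core, 22 mm thick over all, 72 to 88 g. Origin: centre of the underside; z is its axis. Four to six such reels (reel1 to reel6) lie on the table; they are all alike, either face may be up, and an absent one reads None
- reel2: the same, another reel; absent in some starts
- reel3: the same, another reel; absent in some starts
- reel4: the same, another reel; absent in some starts
- reel5: the same, another reel; absent in some starts
- reel6: the same, another reel; absent in some starts
- tin: a round metal pin tin, 52 mm diameter, 42 mm high, 80 g, closed; it starts standing on the sprung platform of the dispenser. Origin: centre of the underside, z up
- mat: a square cork mat lying fixed on the table, 110 x 110 x 4 mm. Origin: centre of the underside; x and y along its sides
- cabinet: the lace dispenser's plywood carcass, fixed to the table: 160 mm deep (x), 146 mm wide (y), 212 mm high, with a clear acrylic top 8 mm thick whose underside is 204 mm above the table. Its open front faces its own -x, the side towards the robot. Origin: centre of its footprint on the table; z up. x points from the open front to the back: the drawer goes home along +x
- drawer (a joint): how far the drawer is pulled out, m: 0 fully home (its front panel touching the carcass), 0.13 fully out; it starts 0.12 to 0.13 open. It slides with about 1 N of friction; a spring catch makes it stiff (up to about 7 N) between about 16 and 7 mm from home, and nearer than that the catch draws it in and holds it
- front (a point): a point on the outer face of the drawer's front panel, on its middle line, 180 mm above the table. The panel is plywood, 12 mm thick, 146 mm wide, from 2 to 214 mm above the table, and is at right angles to the cabinet's x; push on it towards the cabinet's +x. x, y, z axes as the cabinet's
- well (a point): moves with the drawer: the centre of the well, at the height of the unloaded platform's upper face (182 mm above the table), 57 mm behind the panel's outer face. Axes as the cabinet's. From above, fingers have room beside a reel only if they close along the cabinet's y, passing between the posts; beside the posts the drawer is no higher than 60 mm
- post_top (a point): moves with the drawer: the top of the front one (-x, +y) of four upright steel posts, 6 mm diameter, that stand round the well at +-27 mm along x and +-27 mm along y from its centre and end 196 mm above the table. Reels have 3.5 mm of play each way between them. A stack standing higher than 204 mm above the table would strike the cabinet's top
- platform (a joint): how far the sprung platform (a 60 mm aluminium disc in the well) has sunk from its unloaded height, m, 0 to 0.16. The spring is soft, 33 N/m: each reel or the tin sinks it by about 22 to 26 mm, about one reel's thickness, so the top of the stack stays near the unloaded height, and it rises again when unloaded
- jar: a glass jar with a wooden lid, 68 mm diameter, 70 mm high; a bystander. Origin: centre of its underside
- scissors: brass-coloured embroidery scissors lying on the table, about 180 mm long, 10 mm high; a bystander. Origin: near their pivot; x points to the tips
- pencil_cup: a white ceramic cup, 72 mm diameter, 95 mm high; a bystander. Origin: centre of its underside
Not all that is in view belongs to the job. Several things have the shape of the tin; the one meant has the colours described above.

How it is judged (in metres and radians):
On the way, in this order (a step that is already met when the one before it is completed fails the run):
1. every reel that is present lies in the well between the posts, with the tin out and the drawer still open (horizontal distance between each of reel1, reel2, reel3, reel4, reel5, reel6 and well below 0.009 m and z of reel1 in the frame of well between -0.18 and 0.006 m and angle between the z axis of each of reel1, reel2, reel3, reel4, reel5, reel6 and the z axis of well, either way round below 0.15 rad and z of reel2 in the frame of well between -0.18 and 0.006 m and z of reel3 in the frame of well between -0.18 and 0.006 m and z of reel4 in the frame of well between -0.18 and 0.006 m and z of reel5 in the frame of well between -0.18 and 0.006 m and z of reel6 in the frame of well between -0.18 and 0.006 m and value of joint drawer above 0.08 m and horizontal distance between tin and well above 0.06 m), for 0.3 s.
2. the drawer is pushed home past its catch (value of joint drawer below 0.004 m), for 0.3 s.
At the end, for the whole second after the job is handed in: Every reel present lies flat (0.15 rad) in the well within 9 mm of its axis, its underside no more than 6 mm above the unloaded platform height; the tin stands upright on the mat, its centre within 50 mm of the mat's along each side; the drawer is within 4 mm of home; all at rest (horizontal distance between each of reel1, reel2, reel3, reel4, reel5, reel6 and well below 0.009 m and z of reel1 in the frame of well between -0.18 and 0.006 m and angle between the z axis of each of reel1, reel2, reel3, reel4, reel5, reel6 and the z axis of well, either way round below 0.15 rad and z of reel2 in the frame of well between -0.18 and 0.006 m and z of reel3 in the frame of well between -0.18 and 0.006 m and z of reel4 in the frame of well between -0.18 and 0.006 m and z of reel5 in the frame of well between -0.18 and 0.006 m and z of reel6 in the frame of well between -0.18 and 0.006 m and x of tin in the frame of mat between -0.05 and 0.05 m and y of tin in the frame of mat between -0.05 and 0.05 m and z of tin in the frame of mat between 0.001 and 0.009 m and angle between tin's own z axis and vertical below 0.15 rad and linear speed of each of reel1, reel2, reel3, reel4, reel5, reel6, tin below 0.1 m/s and value of joint drawer below 0.004 m); the robot touches nothing.
It fails at once if the jar is moved more than 30 mm (distance of jar from where it was at the start of the episode above 0.03 m).
It fails at once if the scissors is moved more than 30 mm (distance of scissors from where it was at the start of the episode above 0.03 m).
It fails at once if the cup is moved more than 30 mm (distance of pencil_cup from where it was at the start of the episode above 0.03 m).
Of reel1, reel2, reel3, reel4, reel5, reel6 only 4 to 6 are there at a start; the rules pass over those that are not, and their reading is None.
At some moment in a run one of reel1, reel2, reel3, reel4, reel5, reel6 may be knocked a few centimetres aside while the robot is not near it.
It also fails if it takes over 208 s, if anything falls off the work surface, if the arm or the gripper's body presses on something with over 40 N, if the wrist force passes 120 N, or if a joint passes its speed limit or range.

## Working session

There is one attempt and no reset: what is moved stays moved. The work goes in short steps, Python scripts to look and compute and a tool call to move; the robot and the scene stay as the last step left them, time stands still between calls to the robot, and variables do not carry over. Pictures are saved under pics/ and viewed, on a budget of 14 in all, crops included, one or two more only if the job needs it, and the job is handed in when it is done.

Besides the shell and the picture viewer there is one more tool, called after "Emit:" by a JSON object that holds its "name" and its "arguments". servo_tool: Moves the arm, as the interface text tells. Its arguments: {"type":"object","properties":{"moves":{"type":"array"}},"required":["moves"]}

```bash
ls; mkdir -p pics; python3 - <<'E'
from station import manip
import cv2,numpy as np
print(manip.get_state())
for n in ("side","top"):
    p,d=manip.snapshot(n); cv2.imwrite(f"pics/{n}0.png",p[:,:,::-1]); np.save(f"pics/{n}0.npy",d)
    c=manip.get_calibration(n); print(n,{k:np.round(v,4).tolist() for k,v in c.items()}, (d>0).mean())
print(manip.get_calibration("wrist"))
E
```

```text
pics
{'t': 0.0, 'joints': array([-4.86111478e+01,  2.20921989e+01,  3.78438828e-01, -2.91661217e-02,
       -6.84109940e+01, -1.48177238e+01]), 'qvel': array([ 0.08841424, -0.02991896,  0.08245559, -0.03273135,  0.01653422,
        0.06005116]), 'effort': array([ 2.42714596e-03, -3.92289519e+01,  1.88401508e+01,  4.18636590e+00,
       -4.67875347e-03, -2.77917870e-06]), 'eef_pos': array([ 0.27940908, -0.5585848 ,  0.30279664]), 'orientation': array([ 1.79872462e+02, -5.71034432e-03, -1.53439626e+02]), 'force': array([0.49877441, 0.56518495, 0.82183576]), 'ft_torque': array([-0.01089336, -0.0105867 , -0.00267705]), 'opening': 0.0848889825745828}
side {'K': [[402.7227, 0.0, 317.0755], [0.0, 402.7227, 191.6132], [0.0, 0.0, 1.0]], 'D': [0.019, 0.0, 0.0, 0.0, 0.0], 'R': [[-0.7963, -0.6048, 0.0058], [-0.3822, 0.4958, -0.7798], [0.4688, -0.6232, -0.626]], 't': [0.478, 0.2916, 1.0213]} 0.99601171875
top {'K': [[463.518, 0.0, 322.9246], [0.0, 463.518, 194.5987], [0.0, 0.0, 1.0]], 'D': [-0.0983, 0.0, 0.0, 0.0, 0.0], 'R': [[0.0055, -1.0, 0.0018], [-0.9981, -0.0056, -0.0605], [0.0606, -0.0015, -0.9982]], 't': [0.0423, 0.5513, 1.5167]} 0.99610546875
{'K': array([[335.83954943,   0.        , 323.56861712],
       [  0.        , 335.83954943, 201.21190699],
       [  0.        ,   0.        ,   1.        ]]), 'D': array([-0.06669794,  0.        ,  0.        ,  0.        ,  0.        ]), 'tool_from_camera': array([[ 1.42309216e-04, -9.62988475e-01, -2.69542533e-01,
         6.79523851e-02],
       [ 9.99999979e-01,  9.80513806e-05,  1.77659767e-04,
        -6.12735115e-04],
       [-1.44655291e-04, -2.69542553e-01,  9.62988469e-01,
        -6.91760201e-02],
       [ 0.00000000e+00,  0.00000000e+00,  0.00000000e+00,
         1.00000000e+00]])}
```

View pics/top0.png

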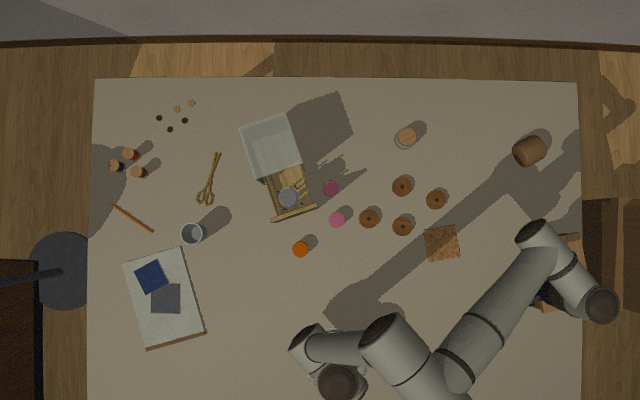

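View pics/side0.png

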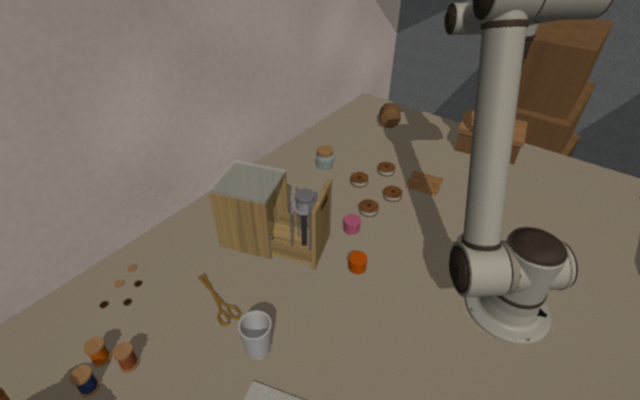

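The top view shows four reels at about (402,186), (436,200), (369,218) and (402,225). The tin is in the drawer at (288,197), the mat at (441,243), the jar at (405,138), the cup at (191,233) and the scissors at (210,180). The pink and orange tins are decoys, and the side view shows no further reels.

```bash
cat > h.py <<'E'
import numpy as np,cv2
from station import manip
from scipy.spatial.transform import Rotation as Rot
def xyz(cal,d,R,t):
    """world point per pixel; R,t world->camera"""
    h,w=d.shape; vv,uu=np.mgrid[0:h,0:w]
    n=cv2.undistortPoints(np.stack([uu,vv],-1).reshape(-1,1,2).astype(np.float64),cal["K"],cal["D"]).reshape(h,w,2)
    c=np.dstack([n*d[...,None],d])
    return (c-t)@R
def fixed(n):
    p,d=manip.snapshot(n);c=manip.get_calibration(n);return p,xyz(c,d,np.array(c["R"]),np.array(c["t"]))
def wrist():
    s=manip.get_state(); T=np.eye(4);T[:3,:3]=Rot.from_euler('xyz',s["orientation"],degrees=True).as_matrix();T[:3,3]=s["eef_pos"]
    p,d=manip.snapshot("wrist");c=manip.get_calibration("wrist");W=T@c["tool_from_camera"]
    return p,xyz(c,d,W[:3,:3].T,-W[:3,:3].T@W[:3,3]),d
def tool(s=None):
    s=s or manip.get_state();return np.array(s["eef_pos"]),Rot.from_euler('xyz',s["orientation"],degrees=True)
def delta(pos,yaw):
    """shift along tool axes and turn to reach pos, pointing down, jaw axis (tool y) yaw in deg (mod 180)"""
    p,R=tool(); best=None
    for k in (0,180):
        Rt=Rot.from_euler('xyz',[180,0,yaw+90+k],degrees=True) # tool y = -? jaw line
        w=(R.inv()*Rt).as_rotvec()
        if best is None or np.linalg.norm(w)<np.linalg.norm(best): best=w
    return np.round(R.inv().apply(np.array(pos)-p),4),np.round(best,4)
E
python3 - <<'E'
from h import *
p,X=fixed("top")
hsv=cv2.cvtColor(p,cv2.COLOR_RGB2HSV)
def comps(m,lo,hi):
    n,l,st,c=cv2.connectedComponentsWithStats(m.astype(np.uint8))
    for i in range(1,n):
        if lo<st[i,4]<hi:
            P=X[l==i]; print(np.round(c[i]),st[i,4],np.round(np.median(P,0),4),np.round((P[:,:2].min(0)+P[:,:2].max(0))/2,4),np.round(np.ptp(P,0),3))
Z=X[...,2]
print("table z",np.median(Z[100:120,200:230]),np.std(Z[100:120,200:230]))
for u,v in((402,186),(436,200),(369,218),(402,225),(288,197),(405,138),(441,243)): print(u,v,hsv[v,u],np.round(X[v,u],4))
win=np.zeros(Z.shape,bool);win[90:270,130:480]=1
print("reel h");comps(win&(Z>0.012)&(Z<.035),150,900)
print("high");comps(win&(Z>0.196)&(Z<.23),20,5000)
print("mat");vm=np.zeros_like(win);vm[215:270,415:470]=1;m=vm&(hsv[...,1]>95);comps(m,300,3000)
c=cv2.minAreaRect(X[...,:2][m].astype(np.float32));print(c)
m=np.zeros_like(win);m[195:225,262:322]=1;m&=(Z>.205)&(Z<.222);q=X[m];print(m.sum(),cv2.minAreaRect(q[:,:2].astype(np.float32)))
m=np.zeros_like(win);m[105:190,230:310]=1;m&=(Z>.2)&(Z<.222);q=X[m];print("cab",m.sum(),cv2.minAreaRect(q[:,:2].astype(np.float32)))
m=np.zeros_like(win);m[180:212,270:306]=1;m&=(Z>.19)&(Z<.212);comps(m,50,900)
E
```

```text
table z 0.001598172786142778 0.06315183002609885
402 186 [ 11 189  54] [ 0.5808 -0.2164  0.0214]
436 200 [ 13 158  50] [ 0.5351 -0.3303  0.0192]
369 218 [ 10 177  49] [ 0.4744 -0.1058  0.0308]
402 225 [ 12 180  51] [ 0.4519 -0.2153  0.0243]
288 197 [160   8  96] [0.5323 0.1472 0.2024]
405 138 [ 16 129 127] [ 0.7334 -0.2196  0.0658]
441 243 [ 17 136  79] [ 0.3917 -0.3522 -0.0043]
reel h
[287. 188.] 888 [0.582  0.1648 0.0159] [0.5675 0.1616] [0.163 0.147 0.021]
[402. 186.] 288 [ 0.5807 -0.2153  0.0228] [ 0.5807 -0.2145] [0.06  0.064 0.02 ]
[436. 199.] 294 [ 0.5381 -0.3306  0.0226] [ 0.5383 -0.3308] [0.06  0.065 0.021]
[368. 218.] 290 [ 0.4744 -0.1032  0.0223] [ 0.4745 -0.1035] [0.059 0.061 0.016]
[402. 226.] 296 [ 0.4486 -0.2159  0.0228] [ 0.4486 -0.216 ] [0.06  0.061 0.018]
high
[270. 145.] 2720 [0.6828 0.2006 0.2132] [0.6837 0.2016] [0.199 0.188 0.025]
[287. 197.] 239 [0.5322 0.1498 0.2022] [0.5324 0.1489] [0.047 0.05  0.015]
[293. 212.] 220 [0.4883 0.1315 0.2146] [0.4871 0.133 ] [0.055 0.135 0.023]
mat
[441. 243.] 1043 [ 0.3924 -0.35    0.0043] [ 0.3952 -0.182 ] [0.126 0.459 1.556]
((0.39486318826675415, -0.18188895285129547), (0.4598192870616913, 0.12395036220550537), 89.65321350097656)
236 ((0.5088179111480713, 0.1397896111011505), (0.05632033944129944, 0.14200353622436523), 19.715042114257812)
cab 2721 ((0.6562894582748413, 0.19031575322151184), (0.22117683291435242, 0.14690488576889038), 19.58083724975586)
[287. 197.] 245 [0.5322 0.1498 0.202 ] [0.5324 0.1489] [0.047 0.05  0.019]
```

```bash
python3 -c "
from h import *
print(delta([.515,.143,.36],109.6))"
```

```text
(array([-0.5245,  0.5224, -0.0561]), array([ 0.0016, -0.0002,  0.1216]))
```

Emit:
{"name": "servo_tool", "arguments": {"moves": [[-0.5245,0.5224,-0.056,0,0,0.122,0],[-0.5245,0.5224,-0.056,0,0,0.122,0],[-0.5245,0.5224,-0.056,0,0,0.122,0],[-0.5245,0.5224,-0.056,0,0,0.122,0],[-0.5245,0.5224,-0.056,0,0,0.122,0],[-0.5245,0.5224,-0.056,0,0,0.122,0],[-0.5245,0.5224,-0.056,0,0,0.122,0],[-0.5245,0.5224,-0.056,0,0,0.122,0],[-0.5245,0.5224,-0.056,0,0,0.122,0],[-0.5245,0.5224,-0.056,0,0,0.122,0],[-0.5245,0.5224,-0.056,0,0,0.122,0],[-0.5245,0.5224,-0.056,0,0,0.122,0]]}}

```text
t: 1.65
eef_pos: [0.5152, 0.1452, 0.3599]
orientation: [180.0, -0.0, -160.4]
force: [0.5, -0.6, 0.3]
opening: 0.0855
```

Emit:
{"name": "servo_tool", "arguments": {"moves": [[0,0,0,0,0,0,0],[0,0,0,0,0,0,0],[0,0,0,0,0,0,0]]}}

```text
t: 2.02
eef_pos: [0.5146, 0.1418, 0.3599]
orientation: [-180.0, -0.0, -160.5]
force: [-0.2, -0.1, -0.5]
opening: 0.0854
```

```bash
cat >> h.py <<'E'
def wscan(name=None):
    p,X,d=wrist();Z=X[...,2]
    if name: cv2.imwrite(f"pics/{name}.png",p[:,:,::-1])
    return p,X,Z
def comps(m,X,lo=100,hi=1e6):
    n,l,st,c=cv2.connectedComponentsWithStats(m.astype(np.uint8))
    for i in range(1,n):
        if lo<st[i,4]<hi:
            P=X[l==i];q=np.percentile(P,[1,99],axis=0);print(np.round(c[i]),st[i,4],"med",np.round(np.median(P,0),4),"mid",np.round(q.mean(0)[:2],4),"ext",np.round(q[1]-q[0],4))
E
python3 - <<'E'
from h import *
print(tool()[0],manip.get_state()["orientation"],manip.get_state()["t"])
p,X,Z=wscan("w1")
comps((Z>.190)&(Z<.208),X)
m=(Z>.209)&(Z<.222)
comps(m,X)
E
```

```text
[0.51460438 0.14183064 0.35994752] [-1.79998260e+02 -1.65701459e-02 -1.60485038e+02] 2.025
[327. 155.] 864 med [0.4792 0.1319 0.1981] mid [0.4799 0.1301] ext [0.0459 0.1295 0.0158]
[325. 226.] 3853 med [0.5282 0.1469 0.2004] mid [0.5294 0.1473] ext [0.0489 0.0479 0.0096]
[325. 325.] 897 med [0.6055 0.1748 0.2049] mid [0.6061 0.1743] ext [0.0501 0.137  0.0173]
[325. 166.] 3970 med [0.4855 0.1315 0.2131] mid [0.4853 0.1317] ext [0.0525 0.1334 0.0039]
[325. 342.] 4649 med [0.6136 0.1776 0.2112] mid [0.6197 0.1793] ext [0.0704 0.139  0.0034]
```

View pics/w1.png

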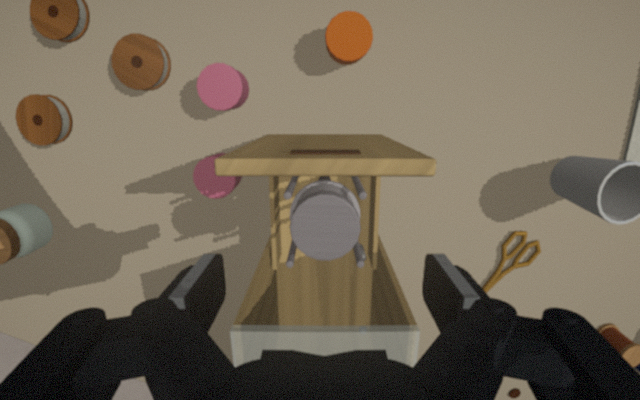

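The tin is centred at pixel (325,226), about (0.528,0.147), with its top at 0.200. The four post tops show around it and the panel is at (325,155).

```bash
python3 -c "
from h import *
print(delta([.5287,.147,.24],109.6))"
```

```text
(array([-0.015 ,  0.0003,  0.1201]), array([ 0.0001,  0.    , -0.0018]))
```

Emit:
{"name": "servo_tool", "arguments": {"moves": [[-0.015,0,0.04,0,0,0,0],[-0.015,0,0.08,0,0,0,0],[-0.015,0,0.1,0,0,0,0],[-0.015,0,0.12,0,0,0,0],[-0.015,0,0.12,0,0,0,0],[-0.015,0,0.12,0,0,0,1],[-0.015,0,0.12,0,0,0,1],[-0.015,0,0.12,0,0,0,1],[-0.015,0,0.12,0,0,0,1],[-0.015,0,0.12,0,0,0,1],[-0.015,0,0.12,0,0,0,1],[-0.015,0,0.12,0,0,0,1]]}}

```text
t: 3.58
eef_pos: [0.5292, 0.148, 0.2399]
orientation: [180.0, 0.0, -160.4]
force: [1.1, -0.0, 0.2]
opening: 0.051
```

Emit:
{"name": "servo_tool", "arguments": {"moves": [[-0.015,0,0.1,0,0,0,1],[-0.015,0,0.06,0,0,0,1],[-0.015,0,0.02,0,0,0,1],[-0.015,0,-0.01,0,0,0,1],[-0.015,0,-0.01,0,0,0,1]]}}

```text
t: 4.2
eef_pos: [0.5447, 0.1536, 0.2546]
orientation: [180.0, 0.5, -160.4]
force: [0.1, -0.1, -0.1]
opening: 0.0503
```

```bash
python3 - <<'E'
from h import *
s=manip.get_state();print(s["t"],s["eef_pos"],s["opening"])
E
```

```text
4.2 [0.54473308 0.15358487 0.25460311] 0.05033521488787753
```

I sent absolute-style offsets there by mistake: rows are relative to the pose at the start of the call. The tin dipped and shifted about 15 mm. It's still gripped, so I'll lift it straight up now and check the drawer afterwards.

Emit:
{"name": "servo_tool", "arguments": {"moves": [[0,0,-0.04,0,0,0,1],[0,0,-0.08,0,0,0,1],[0,0,-0.115,0,0,0,1],[0,0,-0.115,0,0,0,1]]}}

```text
t: 4.7
eef_pos: [0.5438, 0.1531, 0.3683]
orientation: [180.0, 0.3, -160.4]
force: [-0.5, 0.6, -0.5]
opening: 0.0503
```

```bash
python3 - <<'E'
from h import *
s=manip.get_state();print(s["t"],s["eef_pos"],s["orientation"],s["opening"])
p,X=fixed("top");Z=X[...,2]; hsv=cv2.cvtColor(p,cv2.COLOR_RGB2HSV)
cv2.imwrite("pics/top1.png",cv2.resize(p[80:280,130:480,::-1],None,fx=2,fy=2))
w=np.zeros(Z.shape,bool);w[215:270,415:470]=1
comps(w&(hsv[...,1]>95)&(abs(Z)<.03),X)
p,X,Z=wscan("w2"); comps((Z>.207)&(Z<.222),X)
print(delta([.3924,-.350,.30],109.6))
E
```

```text
4.7 [0.54376228 0.15308466 0.36833483] [ 179.9626857     0.33846808 -160.40670447] 0.05029772291966943
[441. 243.] 1038 med [ 0.3922 -0.3504  0.004 ] mid [ 0.3923 -0.3508] ext [0.1132 0.1144 0.0162]
[323. 124.] 4147 med [0.4891 0.133  0.2131] mid [0.4892 0.1331] ext [0.0526 0.1335 0.0041]
[323. 339.] 1478 med [0.6493 0.1901 0.2113] mid [0.6421 0.1884] ext [0.0588 0.1043 0.0027]
(array([ 0.3099, -0.4235,  0.0646]), array([ 0.0006, -0.0015, -0.0005]))
```

View pics/w2.png

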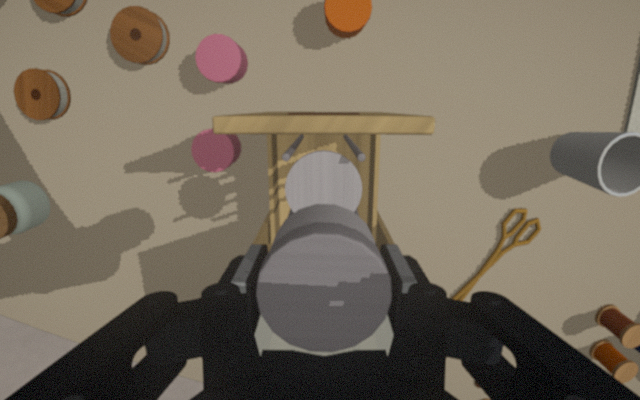

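The tin is out and held at (325,300). The platform at (325,185) is empty, and the drawer moved only about 4 mm. I'll check the tin's tilt in the grip, then carry it over to the mat.

```bash
python3 - <<'E'
from h import *
p,X,Z=wscan()
m=np.zeros(Z.shape,bool);m[250:325,285:365]=1;m&=Z>.25
P=X[m];c=P.mean(0);n=np.linalg.svd(P-c)[2][2] if False else np.linalg.eigh(np.cov((P-c).T))[1][:,0]
print(c,n,Z[m].min(),Z[m].max(),manip.get_state()["eef_pos"])
m=np.zeros(Z.shape,bool);m[200:370,240:410]=1;comps(m&(abs(Z-np.median(P[:,2]))<.008),X)
E
```

```text
[0.53883724 0.15123748 0.32349832] [-0.28167393 -0.10246533 -0.9540234 ] 0.3212717856631979 0.43368048891923056 [0.54252904 0.15269141 0.36363166]
[324. 289.] 14866 med [0.54   0.1513 0.3231] mid [0.5418 0.15  ] ext [0.0483 0.0551 0.014 ]
```

Emit:
{"name": "servo_tool", "arguments": {"moves": [[0.31,-0.4235,0.065,0,0,0,1],[0.31,-0.4235,0.065,0,0,0,1],[0.31,-0.4235,0.065,0,0,0,1],[0.31,-0.4235,0.065,0,0,0,1],[0.31,-0.4235,0.065,0,0,0,1],[0.31,-0.4235,0.065,0,0,0,1],[0.31,-0.4235,0.065,0,0,0,1],[0.31,-0.4235,0.065,0,0,0,1],[0.31,-0.4235,0.065,0,0,0,1],[0.31,-0.4235,0.065,0,0,0,1],[0.31,-0.4235,0.065,0,0,0,1],[0.31,-0.4235,0.065,0,0,0,1]]}}

```text
t: 6.35
eef_pos: [0.3934, -0.349, 0.2998]
orientation: [180.0, -0.0, -160.3]
force: [0.4, -0.2, -1.3]
opening: 0.0508
```

Emit:
{"name": "servo_tool", "arguments": {"moves": [[0,0,0.06,0,0,0,1],[0,0,0.12,0,0,0,1],[0,0,0.17,0,0,0,1],[0,0,0.195,0,0,0,1],[0,0,0.205,0,0,0,1],[0,0,0.211,0,0,0,1],[0,0,0.211,0,0,0,1],[0,0,0.211,0,0,0,1]]}}

```text
t: 7.35
eef_pos: [0.3938, -0.3502, 0.09]
orientation: [-179.9, 0.1, -160.4]
force: [0.3, -0.3, -0.8]
opening: 0.0505
```

Emit:
{"name": "servo_tool", "arguments": {"moves": [[0,0,0.002,0,0,0,1],[0,0,0.003,0,0,0,1],[0,0,0.003,0,0,0,1],[0,0,0.003,0,0,0,1]]}}

```text
t: 7.85
eef_pos: [0.3932, -0.3501, 0.0864]
orientation: [-180.0, 0.0, -160.4]
force: [-1.2, 1.8, 4.6]
opening: 0.0507
```

Emit:
{"name": "servo_tool", "arguments": {"moves": [[0,0,0,0,0,0,0],[0,0,0,0,0,0,0],[0,0,0,0,0,0,0],[0,0,0,0,0,0,0],[0,0,-0.06,0,0,0,0],[0,0,-0.12,0,0,0,0],[0,0,-0.18,0,0,0,0],[0,0,-0.23,0,0,0,0],[0,0,-0.23,0,0,0,0],[0,0,-0.23,0,0,0,0]]}}

```text
t: 9.1
eef_pos: [0.3927, -0.3496, 0.3154]
orientation: [179.9, -0.0, -160.4]
force: [-0.3, -0.6, -0.6]
opening: 0.0853
```

```bash
python3 - <<'E'
from h import *
s=manip.get_state();print(s["t"],s["eef_pos"],s["orientation"],s["opening"])
p,X,Z=wscan("w3"); comps((Z>.035)&(Z<.06),X); print('reels');comps((Z>.012)&(Z<.03),X,600)
E
```

```text
9.1 [ 0.39270143 -0.34959197  0.31535491] [ 1.79940979e+02 -3.92768163e-03 -1.60436004e+02] 0.08526930040239966
[68. 43.] 1563 med [ 0.3507 -0.6286  0.0478] mid [ 0.3516 -0.6284] ext [0.08   0.0172 0.0246]
[323. 175.] 1942 med [ 0.3927 -0.3508  0.0452] mid [ 0.3932 -0.3506] ext [0.0483 0.0479 0.0081]
[ 36. 304.] 1043 med [ 0.6556 -0.6211  0.0489] mid [ 0.6612 -0.6395] ext [0.0325 0.0764 0.0243]
[574. 309.] 166 med [ 0.4461 -0.0031  0.0408] mid [ 0.4466 -0.0006] ext [0.0111 0.0393 0.0074]
[633. 359.] 171 med [0.4871 0.1214 0.0454] mid [0.486  0.1247] ext [0.0096 0.0258 0.0239]
[526. 391.] 193 med [0.5795 0.004  0.041 ] mid [0.5776 0.0094] ext [0.0252 0.0285 0.0074]
reels
[86. 44.] 998 med [ 0.3475 -0.6292  0.0212] mid [ 0.3483 -0.629 ] ext [0.0866 0.0182 0.0175]
[412. 249.] 1853 med [ 0.4438 -0.2211  0.0212] mid [ 0.4462 -0.2201] ext [0.059  0.0558 0.0037]
[299. 285.] 1933 med [ 0.5341 -0.3315  0.0212] mid [ 0.5351 -0.3313] ext [0.0596 0.0596 0.004 ]
[494. 285.] 753 med [ 0.455  -0.1031  0.0213] mid [ 0.4556 -0.1034] ext [0.0304 0.055  0.0095]
[373. 335.] 1344 med [ 0.5715 -0.2197  0.0213] mid [ 0.5725 -0.2168] ext [0.0504 0.06   0.01  ]
```

View pics/w3.png

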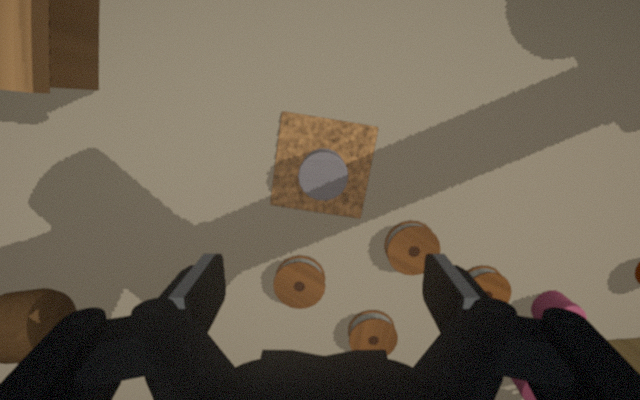

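The tin stands upright on the mat at pixel (323,175), centred to within about 2 mm. The four reels are at (299,283), (412,248), (490,283) and (373,335). Next I'll measure the open fingertip level and hover over the first reel.

```bash
python3 - <<'E'
from h import *
p,X,Z=wscan();T,R=tool();L=R.inv().apply((X-T).reshape(-1,3)).reshape(X.shape)
for s in (slice(150,230),slice(420,500)):
    q=L[250:310,s].reshape(-1,3);q=q[(q[:,2]<.09)&(q[:,2]>.02)];print(np.percentile(q[:,2],[50,95,99,100]),np.median(q,0))
print(delta([.5355,-.3313,.2],109.6))
E
```

```text
[0.03880543 0.05626197 0.05901885 0.06119982] [ 0.00735256 -0.04358616  0.03880543]
[0.03897554 0.05628662 0.05900813 0.06134074] [0.00730275 0.04257591 0.03897554]
(array([-0.141 , -0.0309,  0.1139]), array([ 0.0026, -0.0021, -0.0004]))
```

Emit:
{"name": "servo_tool", "arguments": {"moves": [[-0.141,-0.031,0,0,0,0,0],[-0.141,-0.031,0.04,0,0,0,0],[-0.141,-0.031,0.09,0,0,0,0],[-0.141,-0.031,0.114,0,0,0,0],[-0.141,-0.031,0.114,0,0,0,0],[-0.141,-0.031,0.114,0,0,0,0],[-0.141,-0.031,0.114,0,0,0,0]]}}

```text
t: 10.07
eef_pos: [0.5368, -0.3324, 0.204]
orientation: [-179.9, 0.2, -160.4]
force: [0.5, -0.8, -0.7]
opening: 0.0856
```

```bash
cat >> h.py <<'E'
def reels(z=(.016,.027),lo=300):
    p,X,Z=wscan(); comps((Z>z[0])&(Z<z[1]),X,lo); return p,X,Z
E
python3 - <<'E'
from h import *
print(manip.get_state()["eef_pos"]);p,X,Z=reels()
cv2.imwrite("pics/w4.png",p[:,:,::-1])
E
```

```text
[ 0.53679087 -0.33237974  0.2039961 ]
[506. 137.] 5367 med [ 0.446  -0.2192  0.0212] mid [ 0.4465 -0.2186] ext [0.0591 0.0598 0.0034]
[327. 195.] 5037 med [ 0.5343 -0.3315  0.0213] mid [ 0.5353 -0.3311] ext [0.0593 0.059  0.0032]
[606. 213.] 3950 med [ 0.4712 -0.1085  0.0213] mid [ 0.4715 -0.1067] ext [0.0592 0.0599 0.0042]
[414. 287.] 1144 med [ 0.5871 -0.2363  0.0212] mid [ 0.5828 -0.2294] ext [0.0513 0.0362 0.0038]
```

View pics/w4.png

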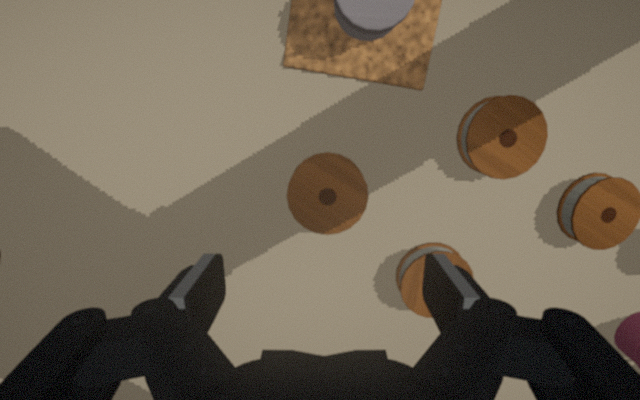

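The reel is centred at (327,193), right between the fingers. The other three are at (506,137), (606,212) and (435,280).

Emit:
{"name": "servo_tool", "arguments": {"moves": [[0,0,0.05,0,0,0,0],[0,0,0.1,0,0,0,0],[0,0,0.12,0,0,0,0],[0,0,0.131,0,0,0,0],[0,0,0.131,0,0,0,0],[0,0,0.131,0,0,0,0],[0,0,0.131,0,0,0,1],[0,0,0.131,0,0,0,1],[0,0,0.131,0,0,0,1],[0,0,0.131,0,0,0,1],[0,0,0.131,0,0,0,1],[0,0,0.131,0,0,0,1]]}}

```text
t: 11.62
eef_pos: [0.5372, -0.3322, 0.0726]
orientation: [-179.9, 0.1, -160.4]
force: [-0.3, 1.5, 7.2]
opening: 0.0623
```

Emit:
{"name": "servo_tool", "arguments": {"moves": [[0,0,-0.05,0,0,0,1],[0,0,-0.1,0,0,0,1],[0,0,-0.16,0,0,0,1],[0,0,-0.22,0,0,0,1],[0,0,-0.27,0,0,0,1],[0,0,-0.27,0,0,0,1],[0,0,-0.27,0,0,0,1]]}}

```text
t: 12.5
eef_pos: [0.5358, -0.3315, 0.3398]
orientation: [179.9, -0.0, -160.4]
force: [-0.1, -0.8, -1.4]
opening: 0.0619
```

```bash
cat >> h.py <<'E'
def held():
    """centre of held reel's upper face in tool axes, tilt and extents"""
    p,X,Z=wscan();T,R=tool();L=R.inv().apply((X-T).reshape(-1,3)).reshape(X.shape)
    w=(abs(L[...,1])<.029)&(abs(L[...,0])<.05)&(L[...,2]>.03)&(L[...,2]<.07)
    z0=np.median(L[...,2][w]); m=w&(abs(L[...,2]-z0)<.004);q=L[m]
    a=np.linalg.lstsq(np.c_[q[:,:2],np.ones(len(q))],q[:,2],rcond=None)[0]
    e=np.percentile(q,[.5,99.5],axis=0);print("held n",m.sum(),"top z",round(z0,4),"slope",np.round(a[:2],3),"mid",np.round(e.mean(0),4),"ext",np.round(e[1]-e[0],4))
    return p
E
python3 - <<'E'
from h import *
s=manip.get_state();print(s["t"],s["eef_pos"],s["opening"])
held()
print(delta([.5372-.02,.1502-.007,.36],109.6))
E
```

```text
12.5 [ 0.53579635 -0.33146506  0.33976149] 0.061876423466618515
held n 16974 top z 0.0506 slope [ 0.001 -0.002] mid [ 0.0014 -0.0001  0.0507] ext [0.0609 0.0568 0.0031]
(array([-0.1415,  0.4535, -0.0201]), array([ 0.003 , -0.0023, -0.0006]))
```

Emit:
{"name": "servo_tool", "arguments": {"moves": [[-0.2,0.4535,-0.02,0,0,0,1],[-0.2,0.4535,-0.02,0,0,0,1],[-0.2,0.4535,-0.02,0,0,0,1],[-0.2,0.4535,-0.02,0,0,0,1],[-0.2,0.4535,-0.02,0,0,0,1],[-0.2,0.4535,-0.02,0,0,0,1],[-0.2,0.4535,-0.02,0,0,0,1],[-0.2,0.4535,-0.02,0,0,0,1],[-0.2,0.4535,-0.02,0,0,0,1],[-0.2,0.4535,-0.02,0,0,0,1],[-0.2,0.4535,-0.02,0,0,0,1],[-0.2,0.4535,-0.02,0,0,0,1]]}}

```text
t: 14.05
eef_pos: [0.5728, 0.1612, 0.3608]
orientation: [-180.0, -0.0, -160.5]
force: [-0.0, -0.2, -0.7]
opening: 0.0621
```

```bash
python3 - <<'E'
from h import *
s=manip.get_state();print(s["t"],s["eef_pos"],s["orientation"],s["opening"])
p,X,Z=wscan(); cv2.imwrite("pics/w5.png",cv2.resize(p[80:280,200:450,::-1],None,fx=3,fy=3,interpolation=cv2.INTER_CUBIC))
comps((Z>.176)&(Z<.200),X,30);print('panel');comps((Z>.207)&(Z<.222),X)
m=(Z>.207)&(Z<.222);m[150:]=0;print(cv2.minAreaRect(X[m][:,:2].astype(np.float32)))
np.savez("pics/w5.npz",X=X,pos=s["eef_pos"],o=s["orientation"])
held()
E
```

```text
14.05 [0.57282374 0.16115319 0.36082765] [-1.79995498e+02 -1.94636349e-02 -1.60519650e+02] 0.06213765908770153
[325.  87.] 448 med [0.4961 0.133  0.1894] mid [0.4948 0.1353] ext [0.0464 0.1309 0.0225]
[288. 113.] 76 med [0.5205 0.1159 0.1948] mid [0.5207 0.1156] ext [0.0054 0.0053 0.0171]
[326. 150.] 5162 med [0.5368 0.1499 0.1812] mid [0.5375 0.1501] ext [0.0562 0.0561 0.0031]
[365. 113.] 83 med [0.5028 0.1658 0.1948] mid [0.5027 0.1665] ext [0.0056 0.0053 0.0184]
[290. 188.] 94 med [0.5709 0.1337 0.1941] mid [0.572  0.1336] ext [0.0051 0.0057 0.0199]
[362. 188.] 96 med [0.5532 0.1837 0.1938] mid [0.554  0.1845] ext [0.0054 0.0053 0.0203]
[415. 245.] 109 med [0.5822 0.2393 0.1889] mid [0.5835 0.2398] ext [0.0051 0.0057 0.0231]
[237. 244.] 79 med [0.6288 0.1081 0.1863] mid [0.6294 0.1088] ext [0.0041 0.0063 0.0221]
panel
[326.  75.] 4991 med [0.4897 0.1329 0.213 ] mid [0.4896 0.1332] ext [0.0528 0.1339 0.0052]
[323. 337.] 3377 med [0.6733 0.1978 0.2112] mid [0.6667 0.1938] ext [0.0757 0.1206 0.0027]
((0.48941168189048767, 0.1331033706665039), (0.012742639519274235, 0.1459372192621231), 19.477144241333008)
held n 16954 top z 0.0515 slope [-0.002 -0.002] mid [ 0.0017 -0.0001  0.0516] ext [0.061  0.0568 0.0032]
```

View pics/w5.png

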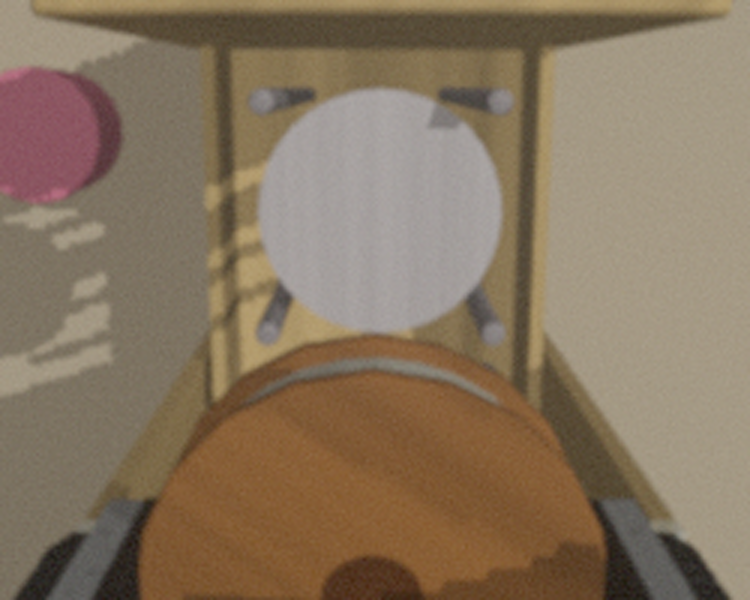

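The posts' centre gives the well at about (0.537,0.150), which agrees with the platform disc. The reel is level in the grip. I'll place it now.

Emit:
{"name": "servo_tool", "arguments": {"moves": [[0.0365,0.0012,0.02,0,0,0,1],[0.0365,0.0012,0.05,0,0,0,1],[0.0365,0.0012,0.07,0,0,0,1],[0.0365,0.0012,0.08,0,0,0,1],[0.0365,0.0012,0.088,0,0,0,1],[0.0365,0.0012,0.095,0,0,0,1],[0.0365,0.0012,0.102,0,0,0,1],[0.0365,0.0012,0.109,0,0,0,1],[0.0365,0.0012,0.114,0,0,0,1],[0.0365,0.0012,0.117,0,0,0,1],[0.0365,0.0012,0.117,0,0,0,1],[0.0365,0.0012,0.117,0,0,0,1]]}}

```text
t: 15.65
eef_pos: [0.5381, 0.1513, 0.2441]
orientation: [-180.0, 0.0, -160.4]
force: [-0.2, -0.4, 0.1]
opening: 0.0617
```

Emit:
{"name": "servo_tool", "arguments": {"moves": [[0,0,0,0,0,0,0],[0,0,0,0,0,0,0],[0,0,0,0,0,0,0],[0,0,0,0,0,0,0],[0,0,0,0,0,0,0],[0,0,-0.04,0,0,0,0],[0,0,-0.08,0,0,0,0],[-0.03,0,-0.12,0,0,0,0],[-0.03,0,-0.12,0,0,0,0],[-0.03,0,-0.12,0,0,0,0]]}}

```text
t: 16.9
eef_pos: [0.5658, 0.1613, 0.363]
orientation: [180.0, -0.1, -160.4]
force: [-0.6, -0.3, 0.4]
opening: 0.0854
```

```bash
cat >> h.py <<'E'
def well(name=None):
    p,X,Z=wscan(name);s=manip.get_state();print("t",s["t"],s["eef_pos"])
    T=np.array([.537,.15]);w=np.hypot(X[...,0]-T[0],X[...,1]-T[1])
    m=(w<.034)&(Z>.15)&(Z<.21);print("Zmed in well",np.median(Z[m]));comps((w<.06)&(Z>.165)&(Z<.205),X,30);comps((Z>.207)&(Z<.222),X)
    q=X[m&(abs(Z-np.median(Z[m]))<.006)];a=np.linalg.lstsq(np.c_[q[:,:2],np.ones(len(q))],q[:,2],rcond=None)[0];print("slope",np.round(a[:2],3))
    return p
E
python3 - <<'E'
from h import *
well("w6")
print(delta([.4465,-.2190,.25],109.6))
p,X=fixed("top");Z=X[...,2];w=np.zeros(Z.shape,bool);w[90:270,320:480]=1
comps(w&(Z>0.012)&(Z<.035),X,150,900)
E
```

```text
t 16.95 [0.56558543 0.16110575 0.36257712]
Zmed in well 0.17894310419926182
[320.  97.] 209 med [0.4955 0.1333 0.1855] mid [0.4955 0.1348] ext [0.0262 0.0744 0.0245]
[323. 158.] 5457 med [0.5363 0.1501 0.1789] mid [0.537  0.1504] ext [0.0592 0.0591 0.0032]
[285. 123.] 91 med [0.5203 0.1162 0.1943] mid [0.5207 0.1155] ext [0.0053 0.0055 0.0292]
[360. 123.] 89 med [0.5027 0.1657 0.1945] mid [0.5027 0.1666] ext [0.0055 0.0054 0.0299]
[288. 195.] 122 med [0.5705 0.1338 0.1896] mid [0.572  0.1337] ext [0.0054 0.0056 0.031 ]
[358. 195.] 120 med [0.5529 0.1837 0.1896] mid [0.554  0.1845] ext [0.0056 0.0053 0.0306]
[323.  86.] 4464 med [0.4894 0.1333 0.213 ] mid [0.4896 0.1332] ext [0.0525 0.1334 0.0037]
[323. 308.] 17489 med [0.6391 0.1863 0.2112] mid [0.6447 0.1883] ext [0.1147 0.1495 0.0041]
slope [0.003 0.002]
(array([ 0.2392, -0.3182,  0.1132]), array([ 0.    , -0.0027, -0.0004]))
[402. 186.] 290 med [ 0.5806 -0.2153  0.0226] mid [ 0.5808 -0.2155] ext [0.0598 0.0601 0.0149]
[368. 218.] 291 med [ 0.4744 -0.1032  0.0221] mid [ 0.4744 -0.1035] ext [0.0591 0.0593 0.0158]
[402. 226.] 294 med [ 0.4485 -0.2157  0.0221] mid [ 0.4486 -0.2159] ext [0.0592 0.0598 0.0138]
```

Reel 1 lies flat in the well: centre (0.537,0.150), top 0.179. Next is the reel at (0.446,-0.219).

Emit:
{"name": "servo_tool", "arguments": {"moves": [[0.2392,-0.318,0.113,0,0,0,0],[0.2392,-0.318,0.113,0,0,0,0],[0.2392,-0.318,0.113,0,0,0,0],[0.2392,-0.318,0.113,0,0,0,0],[0.2392,-0.318,0.113,0,0,0,0],[0.2392,-0.318,0.113,0,0,0,0],[0.2392,-0.318,0.113,0,0,0,0],[0.2392,-0.318,0.163,0,0,0,0],[0.2392,-0.318,0.163,0,0,0,0],[0.2392,-0.318,0.163,0,0,0,0]]}}

```text
t: 18.25
eef_pos: [0.4481, -0.2183, 0.2019]
orientation: [-179.9, 0.0, -160.3]
force: [0.3, 0.8, 0.9]
opening: 0.0857
```

```bash
python3 - <<'E'
from h import *
print(manip.get_state()["eef_pos"]);reels()
print(delta([.4465,-.2190,.073],109.6))
E
```

```text
[ 0.44813679 -0.21834832  0.20194013]
[204.  75.] 316 med [ 0.3907 -0.328   0.0214] mid [ 0.3919 -0.3345] ext [0.0447 0.0187 0.0105]
[326. 196.] 5118 med [ 0.4455 -0.2183  0.0213] mid [ 0.4464 -0.2179] ext [0.0592 0.0591 0.0033]
[441. 256.] 2272 med [ 0.4585 -0.116   0.0212] mid [ 0.47   -0.1066] ext [0.059  0.0598 0.0039]
[539. 287.] 517 med [ 0.4581 -0.0202  0.0218] mid [ 0.4648 -0.0114] ext [0.0448 0.0264 0.0107]
[277. 328.] 2999 med [ 0.5727 -0.2192  0.0213] mid [ 0.5754 -0.2164] ext [0.0566 0.0591 0.0037]
(array([0.0024, 0.0002, 0.1295]), array([-0.0018,  0.002 ,  0.0012]))
```

Emit:
{"name": "servo_tool", "arguments": {"moves": [[0.001,0,0.05,0,0,0,0],[0.001,0,0.1,0,0,0,0],[0.001,0,0.12,0,0,0,0],[0.001,0,0.128,0,0,0,0],[0.001,0,0.128,0,0,0,0],[0.001,0,0.128,0,0,0,0],[0.001,0,0.128,0,0,0,1],[0.001,0,0.128,0,0,0,1],[0.001,0,0.128,0,0,0,1],[0.001,0,0.128,0,0,0,1],[0.001,0,0.128,0,0,0,1],[0.001,0,0.128,0,0,0,1]]}}

```text
t: 19.8
eef_pos: [0.4471, -0.2189, 0.0744]
orientation: [-179.9, 0.1, -160.4]
force: [-1.4, 1.2, 7.7]
opening: 0.062
```

Emit:
{"name": "servo_tool", "arguments": {"moves": [[0,0,-0.05,0,0,0,1],[0,0,-0.1,0,0,0,1],[0,0,-0.16,0,0,0,1],[0,0,-0.22,0,0,0,1],[0,0,-0.28,0,0,0,1],[0,0,-0.28,0,0,0,1],[0,0,-0.28,0,0,0,1]]}}

```text
t: 20.68
eef_pos: [0.4458, -0.2185, 0.3524]
orientation: [179.9, -0.0, -160.4]
force: [-0.2, 0.0, -1.6]
opening: 0.0621
```

```bash
python3 - <<'E'
from h import *
s=manip.get_state();print(s["t"],s["eef_pos"],s["opening"])
held()
print(delta([.538,.1502,.35],109.5))
E
```

```text
20.675 [ 0.44578999 -0.21845598  0.35237513] 0.062057161917665034
held n 16482 top z 0.0524 slope [ 0.001 -0.002] mid [ 0.0005 -0.      0.0525] ext [0.0609 0.0568 0.0032]
(array([-0.2105,  0.3165,  0.0017]), array([ 0.002 , -0.0021,  0.0011]))
```

Emit:
{"name": "servo_tool", "arguments": {"moves": [[-0.21,0.3163,0,0,0,0,1],[-0.21,0.3163,0,0,0,0,1],[-0.21,0.3163,0,0,0,0,1],[-0.21,0.3163,0,0,0,0,1],[-0.21,0.3163,0,0,0,0,1],[-0.21,0.3163,0,0,0,0,1],[-0.21,0.3163,0,0,0,0,1],[-0.21,0.3163,0,0,0,0,1],[-0.21,0.3163,0.04,0,0,0,1],[-0.21,0.3163,0.06,0,0,0,1],[-0.21,0.3163,0.06,0,0,0,1],[-0.21,0.3163,0.06,0,0,0,1]]}}

```text
t: 22.22
eef_pos: [0.5388, 0.1488, 0.2939]
orientation: [-180.0, 0.1, -160.5]
force: [-0.3, 0.2, -0.7]
opening: 0.0617
```

```bash
python3 - <<'E'
from h import *
s=manip.get_state();print(s["t"],s["eef_pos"],s["orientation"])
print(delta([.5375,.15,.245],109.5)); held()
E
```

```text
22.225 [0.53882422 0.14884177 0.29393738] [-1.79984189e+02  8.76488164e-02 -1.60474259e+02]
(array([0.0009, 0.0015, 0.0489]), array([-0.0003,  0.0015,  0.0004]))
held n 16482 top z 0.0536 slope [-0.002 -0.003] mid [ 0.001  -0.0001  0.0537] ext [0.0608 0.0568 0.0032]
```

Emit:
{"name": "servo_tool", "arguments": {"moves": [[0.0005,0.0007,0.008,0,0,0,1],[0.0005,0.0007,0.015,0,0,0,1],[0.0005,0.0007,0.022,0,0,0,1],[0.0005,0.0007,0.03,0,0,0,1],[0.0005,0.0007,0.038,0,0,0,1],[0.0005,0.0007,0.045,0,0,0,1],[0.0005,0.0007,0.05,0,0,0,1],[0.0005,0.0007,0.05,0,0,0,1],[0.0005,0.0007,0.05,0,0,0,1]]}}

```text
t: 23.4
eef_pos: [0.5378, 0.1502, 0.2432]
orientation: [-180.0, 0.0, -160.4]
force: [1.0, -0.3, -0.4]
opening: 0.0619
```

Emit:
{"name": "servo_tool", "arguments": {"moves": [[0,0,0,0,0,0,0],[0,0,0,0,0,0,0],[0,0,0,0,0,0,0],[0,0,0,0,0,0,0],[0,0,0,0,0,0,0],[0,0,-0.04,0,0,0,0],[0,0,-0.08,0,0,0,0],[-0.03,0,-0.12,0,0,0,0],[-0.03,0,-0.12,0,0,0,0],[-0.03,0,-0.12,0,0,0,0]]}}

```text
t: 24.65
eef_pos: [0.5655, 0.1601, 0.362]
orientation: [180.0, -0.1, -160.4]
force: [-0.1, 0.2, -0.0]
opening: 0.0855
```

```bash
python3 - <<'E'
from h import *
well("w7")
print(delta([.472,-.1055,.25],109.5))
p,X=fixed("top");Z=X[...,2];w=np.zeros(Z.shape,bool);w[90:270,320:480]=1
comps(w&(Z>0.012)&(Z<.035),X,150,900)
E
```

```text
t 24.7 [0.56524297 0.159935   0.36156822]
Zmed in well 0.17675905868392316
[312.  98.] 164 med [0.4978 0.1268 0.1839] mid [0.4969 0.13  ] ext [0.0236 0.0649 0.0247]
[323. 159.] 5517 med [0.5374 0.1487 0.1768] mid [0.5393 0.1496] ext [0.0625 0.0592 0.0168]
[287. 124.] 91 med [0.5203 0.1161 0.1944] mid [0.5207 0.1155] ext [0.0054 0.0056 0.0284]
[362. 124.] 92 med [0.5027 0.1656 0.1944] mid [0.5028 0.1666] ext [0.0056 0.0056 0.0304]
[360. 196.] 124 med [0.5529 0.1837 0.1899] mid [0.5538 0.1847] ext [0.0053 0.0055 0.0305]
[325.  88.] 4505 med [0.4892 0.1338 0.213 ] mid [0.4895 0.1332] ext [0.0524 0.1333 0.0044]
[324. 309.] 17305 med [0.6385 0.1859 0.2112] mid [0.644  0.1878] ext [0.1128 0.1499 0.0042]
slope [0.001 0.001]
(array([ 0.1765, -0.2189,  0.112 ]), array([ 0.0001, -0.0027,  0.0013]))
[402. 186.] 289 med [ 0.5806 -0.2156  0.0224] mid [ 0.5807 -0.2152] ext [0.0596 0.0602 0.0153]
[382. 215.] 289 med [ 0.4844 -0.1489  0.0229] mid [ 0.4845 -0.1494] ext [0.0592 0.0596 0.0158]
```

Reel 2 is in and flat. Reel C has been knocked to about (0.482,-0.152), so I'll aim there.

```bash
python3 -c "
from h import *
print(delta([.482,-.1515,.20],109.5))"
```

```text
(array([ 0.1823, -0.2655,  0.1621]), array([-0.0002, -0.0029,  0.0014]))
```

Emit:
{"name": "servo_tool", "arguments": {"moves": [[0.182,-0.2655,0.1,0,0,0,0],[0.182,-0.2655,0.1,0,0,0,0],[0.182,-0.2655,0.1,0,0,0,0],[0.182,-0.2655,0.1,0,0,0,0],[0.182,-0.2655,0.1,0,0,0,0],[0.182,-0.2655,0.1,0,0,0,0],[0.182,-0.2655,0.162,0,0,0,0],[0.182,-0.2655,0.162,0,0,0,0],[0.182,-0.2655,0.162,0,0,0,0],[0.182,-0.2655,0.162,0,0,0,0]]}}

```text
t: 26.0
eef_pos: [0.4848, -0.1507, 0.2031]
orientation: [-179.9, 0.2, -160.3]
force: [0.2, -0.4, -0.1]
opening: 0.0854
```

```bash
python3 - <<'E'
from h import *
print(manip.get_state()["eef_pos"]);reels()
print(delta([.482,-.1515,.074],109.5))
E
```

```text
[ 0.48475757 -0.15065129  0.20305233]
[119.  13.] 344 med [ 0.4072 -0.3298  0.0214] mid [ 0.4071 -0.3355] ext [0.0221 0.0208 0.0107]
[326. 192.] 5115 med [ 0.4807 -0.1512  0.0212] mid [ 0.4816 -0.1508] ext [0.0594 0.0589 0.0032]
[488. 225.] 373 med [ 0.461  -0.0213  0.0212] mid [ 0.4649 -0.0138] ext [0.0434 0.0213 0.0104]
[221. 264.] 2218 med [ 0.5663 -0.2057  0.0211] mid [ 0.5737 -0.216 ] ext [0.0544 0.0612 0.0037]
[586. 299.] 730 med [0.4946 0.1003 0.0214] mid [0.4962 0.1078] ext [0.0408 0.0905 0.0108]
(array([0.0032, 0.0003, 0.1289]), array([-0.0016,  0.0036,  0.0026]))
```

Emit:
{"name": "servo_tool", "arguments": {"moves": [[0.001,0.0003,0.05,0,0,0,0],[0.001,0.0003,0.1,0,0,0,0],[0.001,0.0003,0.12,0,0,0,0],[0.001,0.0003,0.127,0,0,0,0],[0.001,0.0003,0.127,0,0,0,0],[0.001,0.0003,0.127,0,0,0,0],[0.001,0.0003,0.127,0,0,0,1],[0.001,0.0003,0.127,0,0,0,1],[0.001,0.0003,0.127,0,0,0,1],[0.001,0.0003,0.127,0,0,0,1],[0.001,0.0003,0.127,0,0,0,1],[0.001,0.0003,0.127,0,0,0,1]]}}

```text
t: 27.55
eef_pos: [0.483, -0.151, 0.0754]
orientation: [-179.9, 0.1, -160.4]
force: [-2.0, 1.2, 7.8]
opening: 0.0616
```

Emit:
{"name": "servo_tool", "arguments": {"moves": [[0,0,-0.05,0,0,0,1],[0,0,-0.1,0,0,0,1],[0,0,-0.16,0,0,0,1],[0,0,-0.22,0,0,0,1],[0,0,-0.28,0,0,0,1],[0,0,-0.28,0,0,0,1],[0,0,-0.28,0,0,0,1],[0,0,-0.28,0,0,0,1]]}}

```text
t: 28.55
eef_pos: [0.4817, -0.1509, 0.3521]
orientation: [179.9, -0.2, -160.4]
force: [0.0, 1.1, -0.6]
opening: 0.0618
```

```bash
python3 - <<'E'
from h import *
s=manip.get_state();print(s["t"],s["eef_pos"],s["opening"])
held()
print(delta([.5378,.150,.35],109.5))
E
```

```text
28.55 [ 0.48169031 -0.15094861  0.35210358] 0.06182128666294399
held n 16357 top z 0.0544 slope [-0.001 -0.001] mid [ 0.0018 -0.0001  0.0545] ext [0.0609 0.0569 0.0032]
(array([-0.1535,  0.2648,  0.002 ]), array([ 0.0014, -0.0034,  0.0014]))
```

Emit:
{"name": "servo_tool", "arguments": {"moves": [[-0.154,0.265,0,0,0,0,1],[-0.154,0.265,0,0,0,0,1],[-0.154,0.265,0,0,0,0,1],[-0.154,0.265,0,0,0,0,1],[-0.154,0.265,0,0,0,0,1],[-0.154,0.265,0,0,0,0,1],[-0.154,0.265,0,0,0,0,1],[-0.154,0.265,0.04,0,0,0,1],[-0.154,0.265,0.055,0,0,0,1],[-0.154,0.265,0.055,0,0,0,1],[-0.154,0.265,0.055,0,0,0,1],[-0.154,0.265,0.055,0,0,0,1]]}}

```text
t: 30.1
eef_pos: [0.5392, 0.1503, 0.3003]
orientation: [180.0, 0.1, -160.4]
force: [-0.5, 0.4, -0.2]
opening: 0.0617
```

```bash
python3 - <<'E'
from h import *
s=manip.get_state();print(s["t"],s["eef_pos"],s["orientation"])
print(delta([.538,.15,.245],109.5)); held()
E
```

```text
30.1 [0.53920105 0.15032062 0.30028796] [ 1.79985035e+02  1.48981742e-01 -1.60422217e+02]
(array([0.0014, 0.0001, 0.0553]), array([0.0003, 0.0026, 0.0014]))
held n 16349 top z 0.0541 slope [-0.001 -0.001] mid [ 0.0015 -0.0001  0.0542] ext [0.0608 0.0568 0.0032]
```

Emit:
{"name": "servo_tool", "arguments": {"moves": [[0.0006,0,0.01,0,0,0,1],[0.0006,0,0.02,0,0,0,1],[0.0006,0,0.028,0,0,0,1],[0.0006,0,0.036,0,0,0,1],[0.0006,0,0.044,0,0,0,1],[0.0006,0,0.05,0,0,0,1],[0.0006,0,0.055,0,0,0,1],[0.0006,0,0.055,0,0,0,1],[0.0006,0,0.055,0,0,0,1]]}}

```text
t: 31.28
eef_pos: [0.5383, 0.1501, 0.2442]
orientation: [-180.0, 0.0, -160.4]
force: [-1.3, 0.1, 0.6]
opening: 0.0619
```

Emit:
{"name": "servo_tool", "arguments": {"moves": [[0,0,0,0,0,0,0],[0,0,0,0,0,0,0],[0,0,0,0,0,0,0],[0,0,0,0,0,0,0],[0,0,0,0,0,0,0],[0,0,-0.04,0,0,0,0],[0,0,-0.08,0,0,0,0],[-0.03,0,-0.12,0,0,0,0],[-0.03,0,-0.12,0,0,0,0],[-0.03,0,-0.12,0,0,0,0]]}}

```text
t: 32.52
eef_pos: [0.5658, 0.16, 0.3628]
orientation: [180.0, -0.1, -160.4]
force: [-0.6, -0.2, -1.0]
opening: 0.0853
```

```bash
python3 - <<'E'
from h import *
well("w8")
print(delta([.5777,-.2165,.20],109.5))
p,X=fixed("top");Z=X[...,2];w=np.zeros(Z.shape,bool);w[90:270,320:480]=1
comps(w&(Z>0.012)&(Z<.035),X,150,900)
E
```

```text
t 32.575 [0.56560365 0.15987204 0.36237781]
Zmed in well 0.17524142685910066
[325.  98.] 217 med [0.4948 0.1354 0.1956] mid [0.4954 0.1351] ext [0.0265 0.075  0.0282]
[323. 157.] 5316 med [0.5366 0.1489 0.1752] mid [0.5373 0.1493] ext [0.0593 0.0592 0.0032]
[287. 123.] 91 med [0.5202 0.1161 0.1944] mid [0.5208 0.1156] ext [0.0056 0.0052 0.0302]
[362. 123.] 94 med [0.5027 0.1656 0.1944] mid [0.5028 0.1667] ext [0.0056 0.0057 0.0309]
[289. 196.] 122 med [0.5704 0.1336 0.1898] mid [0.572  0.1337] ext [0.0055 0.0057 0.0302]
[360. 196.] 119 med [0.5528 0.1837 0.1894] mid [0.5539 0.1845] ext [0.0052 0.0052 0.0297]
[323.  87.] 4559 med [0.4899 0.1315 0.2131] mid [0.4897 0.1332] ext [0.0524 0.1335 0.0039]
[324. 308.] 17399 med [0.6389 0.186  0.2112] mid [0.6443 0.1879] ext [0.1134 0.1502 0.0041]
slope [0.001 0.001]
(array([ 0.1142, -0.3587,  0.1627]), array([ 0.0001, -0.0031,  0.0013]))
[402. 186.] 289 med [ 0.5806 -0.2156  0.0224] mid [ 0.5808 -0.2155] ext [0.06   0.0606 0.0169]
```

Emit:
{"name": "servo_tool", "arguments": {"moves": [[0.114,-0.3587,0.1,0,0,0,0],[0.114,-0.3587,0.1,0,0,0,0],[0.114,-0.3587,0.1,0,0,0,0],[0.114,-0.3587,0.1,0,0,0,0],[0.114,-0.3587,0.1,0,0,0,0],[0.114,-0.3587,0.1,0,0,0,0],[0.114,-0.3587,0.162,0,0,0,0],[0.114,-0.3587,0.162,0,0,0,0],[0.114,-0.3587,0.162,0,0,0,0],[0.114,-0.3587,0.162,0,0,0,0],[0.114,-0.3587,0.162,0,0,0,0]]}}

```text
t: 34.0
eef_pos: [0.5801, -0.2153, 0.2041]
orientation: [-179.9, 0.2, -160.3]
force: [-0.5, -0.1, 0.8]
opening: 0.0851
```

```bash
python3 - <<'E'
from h import *
print(manip.get_state()["eef_pos"]);reels()
print(delta([.5777,-.2165,.0745],109.5))
E
```

```text
[ 0.58012669 -0.21526288  0.20408363]
[606. 153.] 620 med [ 0.4719 -0.0207  0.0216] mid [ 0.469 -0.013] ext [0.0461 0.0233 0.0106]
[324. 193.] 5060 med [ 0.5771 -0.2166  0.0213] mid [ 0.5781 -0.2163] ext [0.0595 0.059  0.0032]
[569. 264.] 540 med [5.643e-01 2.000e-04 2.180e-02] mid [0.5679 0.0085] ext [0.047  0.0241 0.0107]
[631. 333.] 500 med [0.6085 0.1079 0.0206] mid [0.603  0.1066] ext [0.053  0.0195 0.0108]
[262. 325.] 512 med [ 0.7062 -0.2281  0.0216] mid [ 0.7147 -0.226 ] ext [0.0247 0.0609 0.0108]
(array([ 0.0028, -0.0002,  0.1292]), array([-0.0014,  0.0028,  0.0028]))
```

Emit:
{"name": "servo_tool", "arguments": {"moves": [[0.0007,0,0.05,0,0,0,0],[0.0007,0,0.1,0,0,0,0],[0.0007,0,0.12,0,0,0,0],[0.0007,0,0.127,0,0,0,0],[0.0007,0,0.127,0,0,0,0],[0.0007,0,0.127,0,0,0,0],[0.0007,0,0.127,0,0,0,1],[0.0007,0,0.127,0,0,0,1],[0.0007,0,0.127,0,0,0,1],[0.0007,0,0.127,0,0,0,1],[0.0007,0,0.127,0,0,0,1],[0.0007,0,0.127,0,0,0,1]]}}

```text
t: 35.55
eef_pos: [0.5794, -0.2164, 0.0766]
orientation: [-179.9, 0.1, -160.4]
force: [-1.2, 0.9, 5.7]
opening: 0.0614
```

Emit:
{"name": "servo_tool", "arguments": {"moves": [[0,0,-0.05,0,0,0,1],[0,0,-0.1,0,0,0,1],[0,0,-0.16,0,0,0,1],[0,0,-0.22,0,0,0,1],[0,0,-0.28,0,0,0,1],[0,0,-0.28,0,0,0,1],[0,0,-0.28,0,0,0,1],[0,0,-0.28,0,0,0,1]]}}

```text
t: 36.55
eef_pos: [0.578, -0.2161, 0.3529]
orientation: [179.9, -0.2, -160.4]
force: [-0.4, 0.2, -1.2]
opening: 0.0616
```

```bash
python3 - <<'E'
from h import *
s=manip.get_state();print(s["t"],s["eef_pos"],s["opening"])
held()
print(delta([.538,.150,.35],109.5))
E
```

```text
36.55 [ 0.57798937 -0.21610115  0.35289348] 0.06161089420364407
held n 16102 top z 0.0555 slope [-0.001 -0.002] mid [ 0.0014 -0.      0.0556] ext [0.0609 0.0568 0.0032]
(array([-0.0849,  0.3584,  0.0034]), array([ 0.0019, -0.0032,  0.0014]))
```

Emit:
{"name": "servo_tool", "arguments": {"moves": [[-0.085,0.3585,0,0,0,0,1],[-0.085,0.3585,0,0,0,0,1],[-0.085,0.3585,0,0,0,0,1],[-0.085,0.3585,0,0,0,0,1],[-0.085,0.3585,0,0,0,0,1],[-0.085,0.3585,0,0,0,0,1],[-0.085,0.3585,0,0,0,0,1],[-0.085,0.3585,0,0,0,0,1],[-0.085,0.3585,0.04,0,0,0,1],[-0.085,0.3585,0.055,0,0,0,1],[-0.085,0.3585,0.055,0,0,0,1],[-0.085,0.3585,0.055,0,0,0,1]]}}

```text
t: 38.1
eef_pos: [0.5393, 0.1497, 0.3012]
orientation: [-180.0, 0.1, -160.4]
force: [-0.6, 0.6, -0.4]
opening: 0.0616
```

```bash
python3 - <<'E'
from h import *
s=manip.get_state();print(s["t"],s["eef_pos"],s["orientation"])
print(delta([.538,.15,.245],109.5)); held()
E
```

```text
38.1 [0.53929356 0.14969367 0.30123601] [-1.79986689e+02  1.34232986e-01 -1.60447622e+02]
(array([0.0012, 0.0007, 0.0562]), array([-0.0002,  0.0023,  0.0009]))
held n 16094 top z 0.0556 slope [-0.001 -0.002] mid [ 0.0015 -0.0001  0.0557] ext [0.0608 0.0568 0.0032]
```

Emit:
{"name": "servo_tool", "arguments": {"moves": [[0.0006,0,0.01,0,0,0,1],[0.0006,0,0.02,0,0,0,1],[0.0006,0,0.028,0,0,0,1],[0.0006,0,0.036,0,0,0,1],[0.0006,0,0.044,0,0,0,1],[0.0006,0,0.05,0,0,0,1],[0.0006,0,0.056,0,0,0,1],[0.0006,0,0.056,0,0,0,1],[0.0006,0,0.056,0,0,0,1]]}}

```text
t: 39.28
eef_pos: [0.5381, 0.1498, 0.2442]
orientation: [-180.0, 0.0, -160.4]
force: [-0.4, -0.6, -0.9]
opening: 0.0618
```

Emit:
{"name": "servo_tool", "arguments": {"moves": [[0,0,0,0,0,0,0],[0,0,0,0,0,0,0],[0,0,0,0,0,0,0],[0,0,0,0,0,0,0],[0,0,0,0,0,0,0],[0,0,-0.04,0,0,0,0],[0,0,-0.08,0,0,0,0],[-0.03,0,-0.12,0,0,0,0],[-0.03,0,-0.12,0,0,0,0],[-0.03,0,-0.12,0,0,0,0]]}}

```text
t: 40.52
eef_pos: [0.5657, 0.1597, 0.363]
orientation: [180.0, -0.1, -160.4]
force: [-0.3, 0.4, -0.3]
opening: 0.0855
```

```bash
python3 - <<'E'
from h import *
well("w9")
p,_=fixed("side");cv2.imwrite("pics/side9.png",p[:,:,::-1])
p,_=fixed("top");cv2.imwrite("pics/top9.png",p[:,:,::-1])
print(delta([.4895-.09*.9426,.1332-.09*.3338,.36],109.5))
E
```

```text
t 40.575 [0.56546294 0.15959983 0.3625651 ]
Zmed in well 0.17498288941968781
[325.  98.] 217 med [0.4948 0.1351 0.2   ] mid [0.4953 0.1355] ext [0.0265 0.0748 0.0277]
[323. 157.] 5299 med [0.5365 0.1488 0.175 ] mid [0.5374 0.149 ] ext [0.0594 0.0591 0.0031]
[287. 123.] 92 med [0.5202 0.1161 0.1946] mid [0.5208 0.1155] ext [0.0055 0.0056 0.0307]
[362. 124.] 91 med [0.5027 0.1657 0.1945] mid [0.5028 0.1667] ext [0.0056 0.0057 0.0284]
[289. 196.] 122 med [0.5705 0.1337 0.1897] mid [0.5719 0.1337] ext [0.0053 0.0058 0.0286]
[360. 196.] 122 med [0.553  0.1837 0.1894] mid [0.5541 0.1846] ext [0.0055 0.0053 0.0304]
[325.  87.] 4439 med [0.4895 0.1331 0.213 ] mid [0.4896 0.1332] ext [0.0525 0.1333 0.0037]
[324. 308.] 17358 med [0.6389 0.186  0.2112] mid [0.6443 0.188 ] ext [0.1135 0.1502 0.0041]
slope [0.002 0.001]
(array([0.1704, 0.0008, 0.0031]), array([-0.0003, -0.0027,  0.0015]))
```

View pics/side9.png

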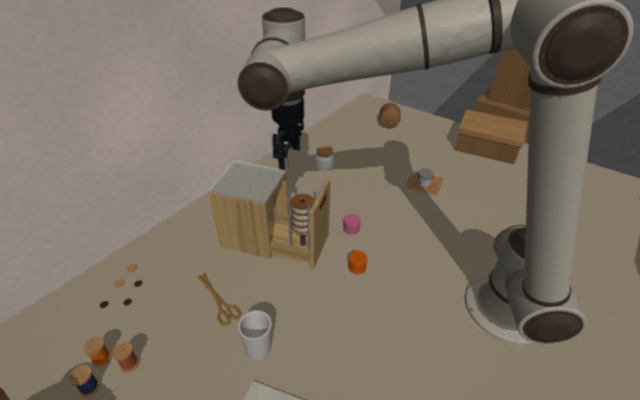

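View pics/top9.png

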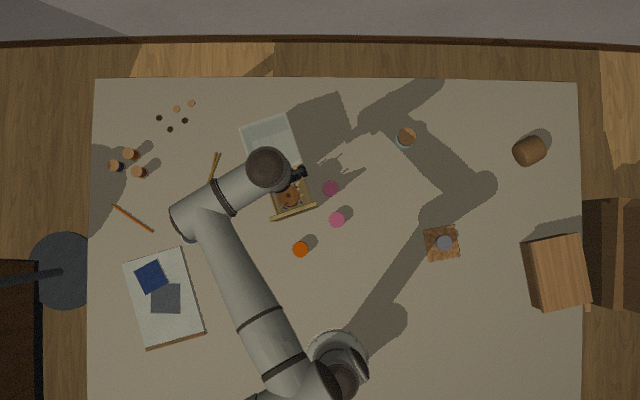

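The side view shows four reels stacked between the posts at (302,210) and the tin on the mat at (426,178). The top view shows no reels left on the table. Now I'll close the fingers in front of the panel and push.

Emit:
{"name": "servo_tool", "arguments": {"moves": [[0.145,0.0008,0,0,0,0,1],[0.145,0.0008,0,0,0,0,1],[0.145,0.0008,0,0,0,0,1],[0.145,0.0008,0,0,0,0,1],[0.145,0.0008,0,0,0,0,1],[0.145,0.0008,0.06,0,0,0,1],[0.145,0.0008,0.117,0,0,0,1],[0.145,0.0008,0.117,0,0,0,1],[0.145,0.0008,0.117,0,0,0,1],[0.145,0.0008,0.117,0,0,0,1]]}}

```text
t: 41.92
eef_pos: [0.4308, 0.1128, 0.2492]
orientation: [180.0, 0.3, -160.4]
force: [0.4, 0.3, 0.3]
opening: 0.0
```

Emit:
{"name": "servo_tool", "arguments": {"moves": [[-0.015,0,0,0,0,0,1],[-0.03,0,0,0,0,0,1],[-0.04,0,0,0,0,0,1],[-0.047,0,0,0,0,0,1],[-0.055,0,0,0,0,0,1],[-0.063,0,0,0,0,0,1],[-0.071,0,0,0,0,0,1],[-0.08,0,0,0,0,0,1],[-0.09,0,0,0,0,0,1],[-0.1,0,0,0,0,0,1],[-0.11,0,0,0,0,0,1],[-0.12,0,0,0,0,0,1]]}}

```text
t: 43.42
eef_pos: [0.543, 0.1524, 0.2469]
orientation: [-180.0, -0.0, -160.4]
force: [-1.1, -1.2, -0.8]
opening: 0.0001
```

Emit:
{"name": "servo_tool", "arguments": {"moves": [[-0.008,0,0,0,0,0,1],[-0.016,0,0,0,0,0,1],[-0.022,0,0,0,0,0,1],[-0.027,0,0,0,0,0,1],[-0.031,0,0,0,0,0,1],[-0.035,0,0,0,0,0,1]]}}

```text
t: 44.18
eef_pos: [0.574, 0.1632, 0.2467]
orientation: [-180.0, -0.3, -160.4]
force: [-5.0, -2.2, 0.9]
opening: 0.0003
```

```bash
python3 - <<'E'
from h import *
p,X,Z=wscan();comps((Z>.205)&(Z<.222),X,200)
s=manip.get_state();print(s["force"],s["eef_pos"])
p,X=fixed("top");Z=X[...,2];m=np.zeros(Z.shape,bool);m[90:230,220:330]=1;m&=(Z>.204)&(Z<.222)
comps(m,X)
E
```

```text
[320. 300.] 2689 med [0.5671 0.162  0.2162] mid [0.5749 0.1565] ext [0.0333 0.0295 0.0161]
[213. 346.] 332 med [0.6028 0.1298 0.2131] mid [0.6041 0.1299] ext [0.013  0.0077 0.0033]
[434. 346.] 334 med [0.5756 0.2061 0.2132] mid [0.5761 0.2072] ext [0.0065 0.0127 0.0028]
[-0.0071598   0.30723824 -0.62707039] [0.5751044  0.16373744 0.24677366]
[270. 138.] 1990 med [0.7036 0.1982 0.2133] mid [0.7022 0.2009] ext [0.1439 0.1703 0.0126]
```

Emit:
{"name": "servo_tool", "arguments": {"moves": [[-0.004,0,0,0,0,0,1],[-0.008,0,0,0,0,0,1],[-0.011,0,0,0,0,0,1],[-0.014,0,0,0,0,0,1]]}}

```text
t: 44.78
eef_pos: [0.5836, 0.166, 0.2458]
orientation: [-179.9, -1.0, -160.5]
force: [-20.5, -6.3, 8.7]
opening: 0.0002
```

Emit:
{"name": "servo_tool", "arguments": {"moves": [[-0.002,0,0,0,0,0,1],[-0.004,0,0,0,0,0,1],[-0.004,0,0,0,0,0,1]]}}

```text
t: 45.15
eef_pos: [0.584, 0.1658, 0.2453]
orientation: [-179.9, -1.5, -160.5]
force: [-25.6, -6.4, 11.3]
opening: 0.0003
```

It has hit a hard stop: 25 N with no motion, well above the catch's 7 N. I'll retreat and verify.

Emit:
{"name": "servo_tool", "arguments": {"moves": [[0.01,0,0,0,0,0,1],[0.04,0,0,0,0,0,1],[0.08,0,0,0,0,0,1],[0.08,0,-0.06,0,0,0,1],[0.08,0,-0.12,0,0,0,1],[0.08,0,-0.15,0,0,0,1],[0.08,0,-0.15,0,0,0,1],[0.08,0,-0.15,0,0,0,1]]}}

```text
t: 46.15
eef_pos: [0.5169, 0.1433, 0.3962]
orientation: [180.0, -0.0, -160.4]
force: [-0.3, -0.1, -0.4]
opening: -0.0002
```

```bash
python3 - <<'E'
from h import *
s=manip.get_state();print(s["t"],s["eef_pos"],s["force"])
p,X,Z=wscan("wA");m=(Z>.205)&(Z<.222);comps(m,X,200)
u=(X[...,0]-.4895)*.9426+(X[...,1]-.1332)*.3338;print("along x from old panel centre",np.percentile(u[m],[1,5,50,95,99]))
p,X=fixed("top");Z=X[...,2];hsv=cv2.cvtColor(p,cv2.COLOR_RGB2HSV);w=np.zeros(Z.shape,bool);w[225:262,420:465]=1
comps(w&(Z>.035)&(Z<.06),X,50)
E
```

```text
46.15 [0.51693214 0.14330992 0.3962461 ] [-0.25906534 -0.06723825 -0.43626234]
[323. 343.] 276 med [0.6458 0.1883 0.2113] mid [0.6456 0.189 ] ext [0.0251 0.0159 0.0028]
along x from old panel centre [0.11023547 0.11058919 0.11345144 0.17558453 0.17748792]
[444. 243.] 192 med [ 0.394  -0.349   0.0459] mid [ 0.3955 -0.3485] ext [0.0487 0.0467 0.0164]
```

View pics/wA.png

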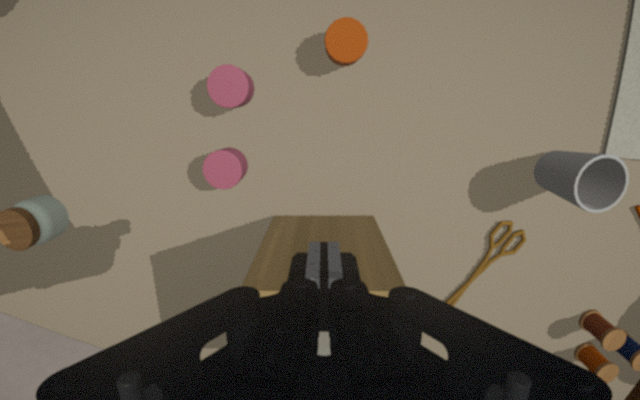

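The panel has moved about 116 mm and the scene is undisturbed, but the fingers hide the seam. I'll back off and check the gap directly.

Emit:
{"name": "servo_tool", "arguments": {"moves": [[0.05,0,0,0,0,0,1],[0.09,0,0,0,0,0,1],[0.09,0,0,0,0,0,1],[0.09,0,0,0,0,0,1]]}}

```text
t: 46.75
eef_pos: [0.4325, 0.1132, 0.3966]
orientation: [-180.0, -0.0, -160.4]
force: [0.3, -0.2, 0.2]
opening: -0.0001
```

```bash
python3 - <<'E'
from h import *
d=np.load("pics/w5.npz")["X"]
def U(X): return (X[...,0]-.4895)*.9426+(X[...,1]-.1332)*.3338, -(X[...,0]-.4895)*.3338+(X[...,1]-.1332)*.9426
u,v=U(d);m=(d[...,2]>.207)&(d[...,2]<.216)&(u>.06)&(abs(v)<.07);print("cab front edge u before",np.percentile(u[m],[.2,1,3]))
p,X,Z=wscan("wB");u,v=U(X);m=(Z>.203)&(Z<.22)&(abs(v)<.075)
print("panel/carcass u",np.percentile(u[m],[1,5,50,95]));
b=np.arange(.1,.2,.004);print(np.histogram(u[m],b)[0]); 
for lo in b: 
    k=m&(u>lo)&(u<lo+.004)
    if k.sum()>20: print(round(lo,3),round(float(np.median(Z[k])),4))
p,_=fixed("side");cv2.imwrite("pics/sideB.png",cv2.resize(p[140:290,180:380,::-1],None,fx=4,fy=4,interpolation=cv2.INTER_CUBIC))
E
```

```text
cab front edge u before [0.12281256 0.16293684 0.16728913]Traceback (most recent call last):
  File "<stdin>", line 6, in <module>
    return _quantile_unchecked(
        a, q, axis, out, overwrite_input, method, keepdims, weights)
    return _ureduce(a,
                    func=_quantile_ureduce_func,
    ...<5 lines>...
                    overwrite_input=overwrite_input,
                    method=method)
    r = func(a, **kwargs)
    result = _quantile(arr,
                       quantiles=q,
    ...<2 lines>...
                       out=out,
                       weights=wgt)
    slices_having_nans = np.isnan(arr[-1, ...])
                                  ~~~^^^^^^^^^
IndexError: index -1 is out of bounds for axis 0 with size 0
```

```bash
python3 - <<'E'
from h import *
p,_=fixed("side");cv2.imwrite("pics/sideB.png",cv2.resize(p[140:290,180:380,::-1],None,fx=4,fy=4,interpolation=cv2.INTER_CUBIC))
p,X=fixed("top");Z=X[...,2];u=(X[...,0]-.4895)*.9426+(X[...,1]-.1332)*.3338;v=-(X[...,0]-.4895)*.3338+(X[...,1]-.1332)*.9426
m=(Z>.2)&(Z<.225)&(abs(v)<.06)&(u>.05)&(u<.35);print(m.sum(),np.percentile(u[m],[1,99]),"expect length .172 if home")
E
```

```text
2431 [0.11401863 0.28422218] expect length .172 if home
```

View pics/sideB.png

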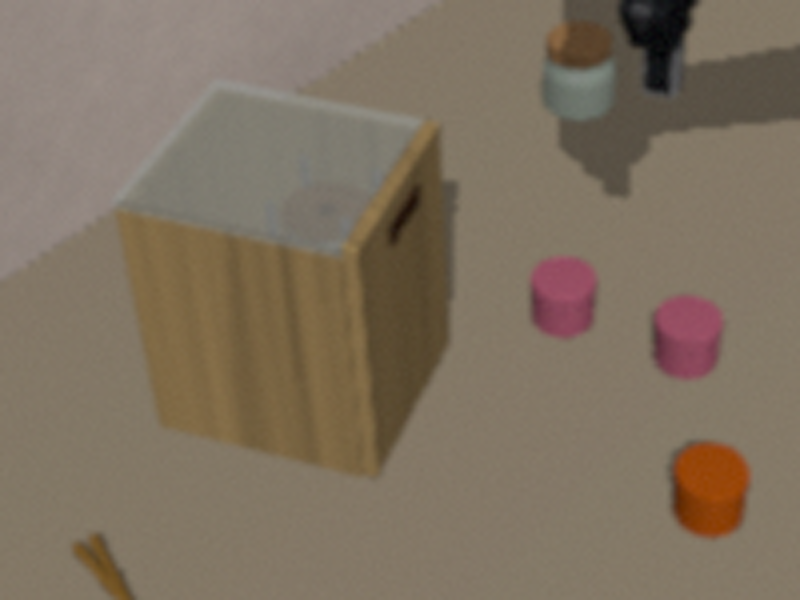

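The drawer panel is flush with the carcass at (355,350), and the reel stack shows through the acrylic at (325,205) between the posts. The measured depth over panel and carcass is 0.170 m, against 0.172 m expected when home. Handing in.

```bash
python3 -c "
from station import manip
print(manip.get_state()['t'],manip.job_done())"
```

```text
the job is handed in; nothing more can be done
46.9 None
```

The job is done and handed in at 46.9 s of the 208 s allowed; the hand-in reports no verdict. The pin tin stands on the cork mat, all four reels present are in the well, and the drawer is home.

**Last checks**
- **Tin:** it stands upright, within about 4 mm of the mat's centre.
- **Reels:** each one lay flat when I released it, its centre within about 1 mm of the well's axis. With all four in, the top of the stack was at 175 mm, below both the post tops (196 mm) and the acrylic (204 mm).
- **Drawer:** it hit a hard stop at about 25 N, well above the catch's 7 N. The panel then looked flush with the carcass. Panel and carcass together measured 0.170 m deep against 0.172 m expected, which is within camera accuracy.
- **Bystanders:** the jar, scissors and cup looked undisturbed in the pictures. I did not measure their positions again at the end.

**What went wrong or differed**
- **Wrong offsets while lifting the tin:** the tin dipped, shifted about 15 mm and nudged the drawer about 4 mm inward. I re-measured the well afterwards and placed the reels from that.
- **Knocked reel:** one reel moved about 45 mm partway through, so I found it again before picking it up.
- **Seam check:** the first close look at the drawer seam with the wrist camera failed because the seam was out of view. I used the fixed cameras for that check instead.

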